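# Slide the crumb tray back into the toaster

### The arm

A 7-joint arm with a two-finger parallel gripper is mounted at the origin on the work surface. World frame = base frame: x ahead of the robot, y to its left, z up, the work surface at z = 0. Lengths are in mm, angles in degrees, forces in N, time in s.
With the tool pointing down it reaches from about 375 to 925 mm from the base axis. Payload 3.1 kg.
Tool frame: the origin (TCP) lies where the fingers leave the gripper's body, on its centre line; the fingertips stand 73 mm ahead of it and the grasp point (between the pads) lies 54 mm ahead of it (env.tip_reach is the distance from the TCP to the fingertips, in mm); z points along the fingers, y is the line along which they close (so a half turn about z gives the same grasp; the last joint's range is limited). The gripper opens to 85 mm and grips with 20 to 120 N. Pads are 22 mm wide; open, the fingers measure 114 mm over their backs; the gripper's body (76 mm by 85 mm) begins 54 mm behind the grasp point. The pads swing forward as they close: fully open they stand 13 mm farther back than shut.
Start: joints at [-70.978, 21.939, 2.515, 91.553, -1.026, 66.532, -2.859], TCP at [270.828, 590.895, 303.869] pointing down, gripper open.
Joint ranges: [-149.38, 149.38], [-23.57, 123.04], [-84.95, 90], [0, 143.3], [-89.99, 269.99], [3.08, 112.72], [-163.45, 163.45]. Speed limits (degrees/s): [159.86, 159.86, 180, 180, 180, 180, 180].

### API

Orientations are given as [roll, pitch, yaw] about the fixed x, y, z axes, in that order (R = Rz(yaw) Ry(pitch) Rx(roll)).
In Python, from cell import env, cams gives the robot as it stands.
- The arm moves only by the tool step_arm, never from a script. Its arguments are lists of equal length, an entry for each row: "delta_rot": the turn, a rotation vector about the tool's x, y, z in rad, a list of three; "delta_pos": the shift along the tool's x, y, z in mm, a list of three; "jaw": the finger opening in mm, from 0 to 85.4. In form: {"delta_rot": [[rx, ry, rz], ...], "delta_pos": [[dx, dy, dz], ...], "jaw": [jaw, ...]}. A call has exactly 8 rows; each row shifts and turns the commanded pose from where the row before left it, along the tool's axes as they then stand; what a row does not reach is not made up. A row lasts 1/8 s, in which the tool goes at most 62.5 mm and 10.7 degrees, less where a joint would pass 70% of its speed; a pose out of reach is approached as far as the arm can. A call is refused whole if a number of a shift passes 62.5 or a number of a turn 0.188, either way. A call with a gripper value outside its range is refused whole. The fingers move at their own pace and stop on an object; the grip force is fixed at half the most. Time passes only in rows, so rows that do not move let the fingers close, or fill a call up. It gives the time, the measured TCP pose, the force, the opening and the grip force at its end, in the units of the state.
- env.read_state(): the state, without advancing time (a new reading comes with each control period).
- cams.grab_frame(name): name is "side" or "top"; returns a dict with "image" (384x512x3 uint8, red, green, blue), "fx", "fy", "cx", "cy" (pixels), "rvec" (rotation vector, rad) and "tvec" (3), from world to camera coordinates, as OpenCV has them. Camera axes: x right, y down, z forward; pixel columns grow to the right and rows downward; lengths in mm; the calibration is good to about 2 mm. A picture is of the moment at which its call begins. There is no depth.
- env.hand_in(): hands the job in; it is judged then, once.
The state is a dict: "t": time; "joint_pos": joint angles; "qd": joint speeds; "joint_torque": joint torques, N m; "position": TCP position; "tcp_rot": TCP orientation; "force": force on the tool from outside, world axes, zero at the start; "moment": the same for the moment, N m; "grip_width": finger opening in mm; "grasp_force": force on a finger pad.
Only numpy, scipy, OpenCV 4.12 (cv2) and the standard library are available. Lean on these libraries where they do the work, as an engineer would, in place of code of your own. Each camera call takes 0.05 s, during which the arm holds its last target. There are 200 camera calls.

### The job

Take the toaster's empty crumb tray by its red handle and slide it into the slot in the toaster's grey metal base until its front plate is flush against the toaster, then let go. The guides inside sit a little to one side, so feel for them: ease the tray along gently and never force or jam it. Do not disturb the mug, the jam jar or the washing-up bottle.

Things in the scene. Friction and masses are not known exactly. Their poses are not given: they have to be found in the camera images.
- toaster: Red toaster, 290 (own x) x 270 (y) x 188 mm high, immovable; origin at the centre of its underside, z up, own +x = the way the tray is pushed in. Red body on a grey metal base 60 high. The base's flat front face is at x = -145; the red body's front is set back at x = -115 (levers and knobs on it reach x = -130).
- mouth (a point): Middle of the slot's lower edge on the base's front face: toaster (-145, 0, 10). The slot is 152 wide (y -76 to 76) and 24 high: flat bay floor at z = 10, roof at z = 34. The bay is deeper than the tray needs.
- guides (a point): Toaster (-115, 0, 10), 30 mm inside the slot: here two rigid side guides begin (square blunt ends, 26 wide) and form a channel 124 wide, parallel to own x, to x = 16. They are hidden; this point is only their nominal middle. They truly sit up to 12 mm to either side in y, differently each time, never read or seen, and stay fixed: find the channel by touch.
- home (a point): Toaster (-65, 0, 10): here the tray's origin lies when it is home, apart from the sideways offset of the guides (up to 12 mm, plus 2 play), its axes parallel to the toaster's. The tray's front plate then lies against the base's front face, which is its rigid stop.
- tray: Crumb tray, loose, about 130 g. Aluminium pan 160 (own x) x 120 (y) x 14 mm; origin at the centre of its underside, +x to the nose that enters first, z up. At its rear a steel front plate (x -84 to -80, 180 wide, z 0 to 40), larger than the slot. Behind it the handle: red upright fin on the centre line, 12 thick (y), x -130 to -84, z 0 to 50, pinched from above.
- tray_grip (a point): Grip point on the tray's handle: tray own (-109, 0, 30).
- tray_nose (a point): Middle of the pan's leading edge: tray own (80, 0, 7).
- mug: Blue mug, 92 high, 80 across, origin at the centre of its underside; to be left alone.
- jam_jar: Amber jam jar with red lid, 100 high, 68 across, origin at the centre of its underside; to be left alone.
- soap: Green washing-up liquid bottle, 190 high, 60 across, origin at the centre of its underside; to be left alone.

How it is judged (in metres and radians):
On the way, in this order (a step that is already met when the one before it is completed fails the run):
1. the tray's nose is between the hidden guides, by 15 mm or more (x of tray_nose in the frame of toaster between -0.1 and 0 m and y of tray_nose in the frame of toaster between -0.02 and 0.02 m and z of tray_nose in the frame of toaster between 0.008 and 0.034 m), for 0.1 s.
2. the tray is pushed home (x of tray in the frame of toaster between -0.0685 and -0.055 m and y of tray in the frame of toaster between -0.018 and 0.018 m and angle between the x axis of tray and the x axis of toaster, either way round below 0.06 rad and z of tray in the frame of toaster between 0.006 and 0.016 m), for 0.2 s.
At the end, for the whole second after the job is handed in: The tray lies level on the bay floor (within 6 mm) with its front plate flush against the toaster's base (gap below 3.5 mm), in line with the slot (within 18 mm sideways and 0.06 rad), at rest and released; the mug, jar and bottle stand upright (all of step 2 and linear speed of tray below 0.02 m/s and contact force between the fingers and tray below 0.1 N and angle between each of mug, jam_jar, soap's own z axis and vertical below 0.15 rad); the robot touches nothing.
It fails at once if the tray is forced or jammed: more than 25 N between tray and toaster (contact force between tray and toaster above 25 N).
It fails at once if the robot knocks against the toaster: more than 15 N (contact force between any of the arm, the fingers and toaster above 15 N).
It fails at once if the mug, jar or bottle is shifted by more than 20 mm or tipped (distance of any of mug, jam_jar, soap from where it was at the start of the episode above 0.02 m or angle between any of mug, jam_jar, soap's own z axis and vertical above 0.35 rad).
It also fails if it takes over 72 s, if anything falls off the work surface, if the arm or the gripper's body presses on something with over 40 N, if the wrist force passes 120 N, or if a joint passes its speed limit or range.

## Working session

There is one attempt and no reset: what is moved stays moved. The work goes in short steps, Python scripts to look and compute and a tool call to move; the robot and the scene stay as the last step left them, time stands still between calls to the robot, and variables do not carry over. Pictures are saved under pics/ and viewed, at most 10 in all, crops included, and the job is handed in when it is done.

Besides the shell and the picture viewer there is one more tool, called after ">>>" by a JSON object that holds its "api" and its "payload", one argument or row to a line. step_arm: Moves the arm, as the interface text tells. Its arguments: {"type":"object","properties":{"delta_rot":{"type":"array"},"delta_pos":{"type":"array"},"jaw":{"type":"array"}},"required":["delta_rot","delta_pos","jaw"]}

```bash
mkdir -p pics; cat > h.py <<'E'
import numpy as np, cv2, pickle
def ray(f,u,v):
    R=cv2.Rodrigues(np.array(f["rvec"],float))[0]; t=np.array(f["tvec"],float).ravel()
    d=R.T@np.array([(u-f["cx"])/f["fx"],(v-f["cy"])/f["fy"],1]); return -R.T@t,d
def onz(f,u,v,z):
    o,d=ray(f,u,v); return o+d*(z-o[2])/d[2]
def tri(fa,a,fb,b):
    o1,d1=ray(fa,*a);o2,d2=ray(fb,*b)
    s=np.linalg.lstsq(np.c_[d1,-d2],o2-o1,rcond=None)[0]
    p,q=o1+s[0]*d1,o2+s[1]*d2; return (p+q)/2,np.linalg.norm(p-q)
E
python3 - <<'E'
from cell import env,cams
import cv2,pickle
F={n:cams.grab_frame(n) for n in("side","top")}
pickle.dump(F,open("F0.pkl","wb"))
for n in F: cv2.imwrite(f"pics/{n}0.png",cv2.resize(F[n]["image"][:,:,::-1],(800,600),interpolation=cv2.INTER_CUBIC))
print(env.read_state())
E
```

```text
{'t': 0.1, 'joint_pos': array([-70.97718876,  21.98808457,   2.51232203,  91.63961385,
        -1.02743759,  66.53331757,  -2.86129868]), 'qd': array([-0.03712052, -0.09096934, -0.06557388, -0.27490692, -0.03313923,
        0.03274136, -0.00885986]), 'joint_torque': array([ 2.12798273e-03, -4.34728646e+01,  1.02888856e+00, -2.50455612e+01,
        1.08279765e-02,  5.42876965e-03,  2.92127517e-06]), 'position': array([270.56097486, 590.25929706, 302.60733402]), 'tcp_rot': array([-1.79861598e+02,  5.84473533e-03,  1.55374653e+02]), 'force': array([-0.30410379, -0.20210027, -0.25964643]), 'moment': array([ 0.00868256, -0.01505675,  0.00403508]), 'grasp_force': 0.0, 'grip_width': 85.33846851040606}
```

View pics/side0.png

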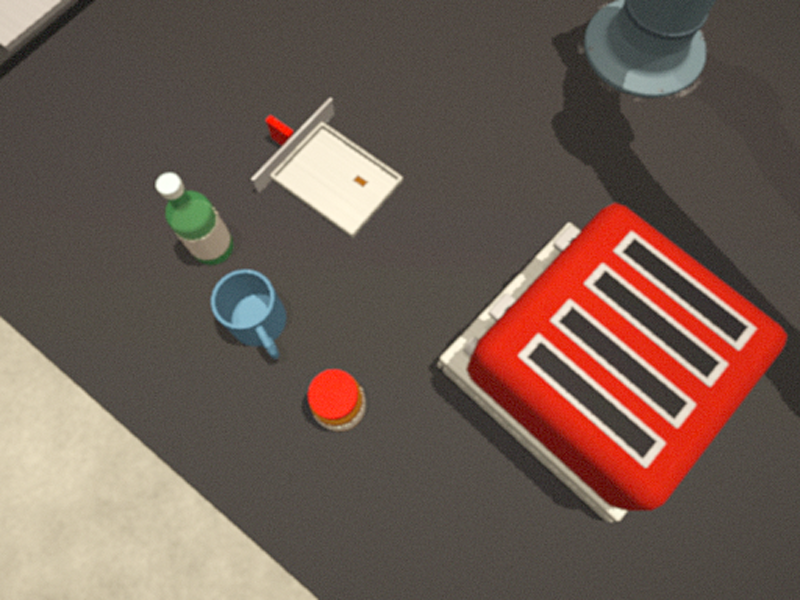

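View pics/top0.png

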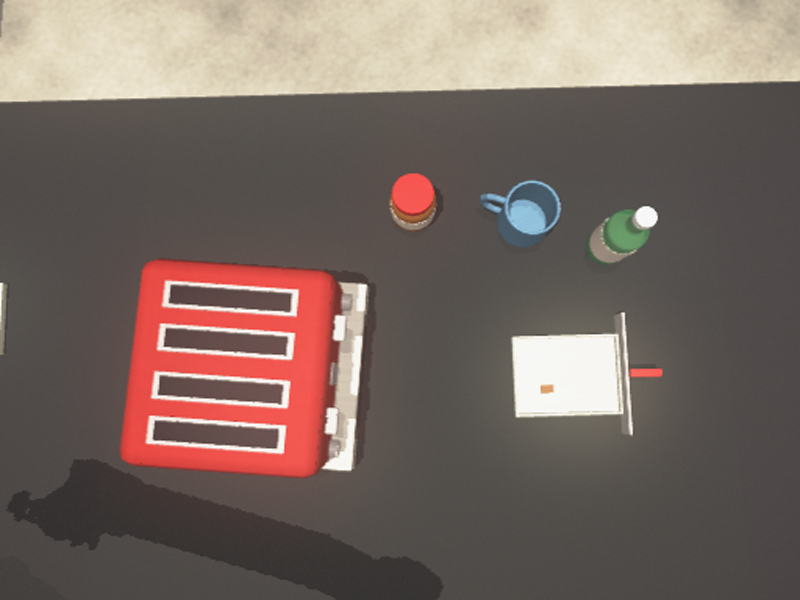

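The side view shows the tray plate running (255,185)-(332,105), the handle near (280,130) and the base's front edge (440,365)-(570,230). In the top view the handle is at (645,373) and the base front edge runs (368,284)-(352,470). Next I'll enlarge these areas.

```bash
python3 - <<'E'
import pickle,cv2,numpy as np
F=pickle.load(open("F0.pkl","rb"))
def crop(n,x,y,w,h,s): return cv2.resize(F[n]["image"][y:y+h,x:x+w,::-1],None,fx=s,fy=s,interpolation=cv2.INTER_CUBIC)
# top: tray (320..430,195..285), toaster front(200..245,170..310)
cv2.imwrite("pics/c1.png",np.hstack([crop("top",320,190,110,100,5),crop("top",200,170,40,100,5)]))
a=crop("side",155,55,110,100,4); b=crop("side",275,135,100,100,4)
cv2.imwrite("pics/c2.png",np.hstack([a,b])[:, :800])
cv2.imwrite("pics/c2.png",np.hstack([a[:,:400],b]))
E
```

```text
(no output)
```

View pics/c1.png

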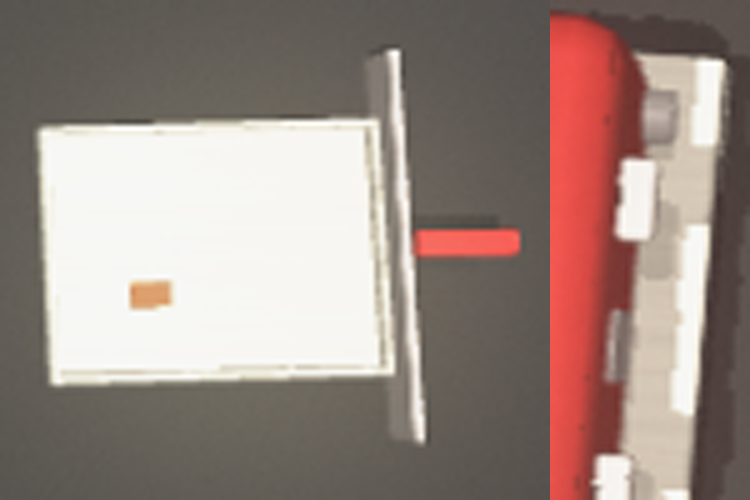

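View pics/c2.png

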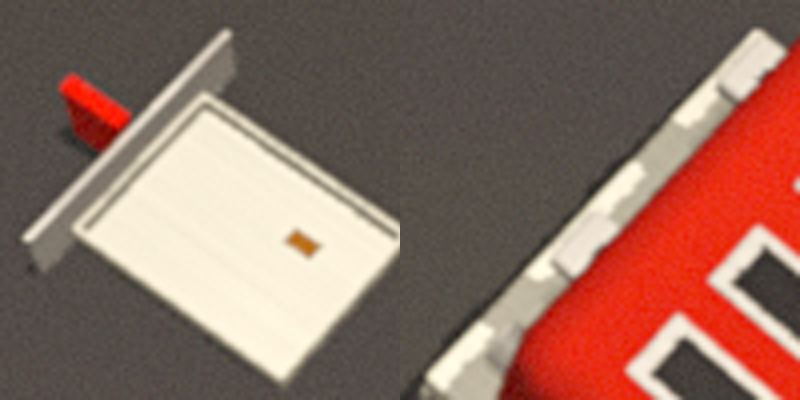

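```bash
python3 - <<'E'
import pickle,numpy as np
from h import *
F=pickle.load(open("F0.pkl","rb"));T,S=F["top"],F["side"]
c=lambda x,y:(320+x/5-.4,190+y/5-.4); s=lambda x,y:(155+x/4-.4,55+y/4-.4)
P={"plA":(c(396,50),s(29,238),40),"plB":(c(420,442),s(230,33),40),
"hend":(c(519,242),s(68,82),50),
"noseA":(c(40,128),(225.7,150),14),"noseB":(c(52,383),(257,113.9),14),
"bA":((235.4,182),(281.4,231.5),60),"bB":((225.3,300.6),(364.8,142.3),60)}
for k,(a,b,z) in P.items():
    p,e=tri(T,a,S,b); print(k,p.round(1),round(e,1),onz(T,*a,z).round(1),onz(S,*b,z).round(1))
# bottle, mug, jar rough
for k,a,b in [("soap cap",(645,217),(170,184)),("mug rim c",(532,208),(244,297)),("jarlid",(413,193),(334,395))]:
    p,e=tri(T,np.array(a)/1.5625,S,np.array(b)/1.5625);print(k,p.round(),e.round(1))
E
```

```text
plA [ 598.7 -328.1   35. ] 1.8 [ 598.7 -327.3   40. ] [ 599.8 -324.4   40. ]
plB [ 418.7 -327.9   33.4] 1.5 [ 419.6 -326.4   40. ] [ 421.8 -323.4   40. ]
hend [ 508.3 -377.    41. ] 1.2 [ 508.6 -374.2   50. ] [ 511.7 -370.7   50. ]
noseA [ 568.7 -165.     4.4] 1.6 [ 568.5 -164.2   14. ] [ 571.4 -160.9   14. ]
noseB [ 448.2 -166.     2.7] 0.5 [ 448.9 -164.5   14. ] [ 453.3 -161.8   14. ]
bA [650.5  53.9  32.4] 3.7 [647.1  50.4  60. ] [655.9  58.   60. ]
bB [380.7  80.4  51.5] 4.4 [382.5  77.5  60. ] [384.6  83.   60. ]
soap cap [ 707. -318.  182.] 0.7
mug rim c [ 749. -191.   85.] 0.4
jarlid [775. -18.  86.] 2.3
```

>>> {"api": "step_arm", "payload": {
  "delta_rot": [
    [0, 0, 0.143],
    [0, 0, 0.143],
    [0, 0, 0.143],
    [0, 0, 0.143],
    [0, 0, 0.143],
    [0, 0, 0.143],
    [0, 0, 0.143],
    [0, 0, 0.141]
  ],
  "delta_pos": [
    [0, 0, 0],
    [0, 0, 0],
    [0, 0, 0],
    [0, 0, 0],
    [0, 0, 0],
    [0, 0, 0],
    [0, 0, 0],
    [0, 0, 0]
  ],
  "jaw": [60, 60, 60, 60, 60, 60, 60, 60]
}}

```text
t: 1.1
position: [270.6, 590.5, 303.0]
tcp_rot: [-180.0, 0.1, 89.7]
force: [-0.2, -0.3, -0.2]
grip_width: 60.4
grasp_force: 0.0
```

>>> {"api": "step_arm", "payload": {
  "delta_rot": [
    [0, 0, 0],
    [0, 0, 0],
    [0, 0, 0],
    [0, 0, 0],
    [0, 0, 0],
    [0, 0, 0],
    [0, 0, 0],
    [0, 0, 0]
  ],
  "delta_pos": [
    [-40, 30, 0],
    [-40, 30, 0],
    [-40, 30, 0],
    [-40, 30, 0],
    [-40, 30, 0],
    [-40, 30, 0],
    [-40, 30, 0],
    [-40, 28, 0]
  ],
  "jaw": [60, 60, 60, 60, 60, 60, 60, 60]
}}

```text
t: 2.1
position: [509.1, 269.1, 303.5]
tcp_rot: [-180.0, 0.0, 89.9]
force: [-0.3, -0.2, 0.5]
grip_width: 59.7
grasp_force: 0.0
```

>>> {"api": "step_arm", "payload": {
  "delta_rot": [
    [0, 0, 0],
    [0, 0, 0],
    [0, 0, 0],
    [0, 0, 0],
    [0, 0, 0],
    [0, 0, 0],
    [0, 0, 0],
    [0, 0, 0]
  ],
  "delta_pos": [
    [-45, 0, 0],
    [-45, 0, 0],
    [-45, 0, 0],
    [-45, 0, 0],
    [-45, 0, 0],
    [-45, 0, 0],
    [-45, 0, 0],
    [-45, 0, 0]
  ],
  "jaw": [60, 60, 60, 60, 60, 60, 60, 60]
}}

```text
t: 3.1
position: [507.6, -90.6, 303.5]
tcp_rot: [-180.0, -0.0, 90.0]
force: [0.7, 1.1, -0.2]
grip_width: 59.9
grasp_force: 0.0
```

>>> {"api": "step_arm", "payload": {
  "delta_rot": [
    [0, 0, 0],
    [0, 0, 0],
    [0, 0, 0],
    [0, 0, 0],
    [0, 0, 0],
    [0, 0, 0],
    [0, 0, 0],
    [0, 0, 0]
  ],
  "delta_pos": [
    [-45, 0, 0],
    [-45, 0, 0],
    [-45, 0, 0],
    [-45, 0, 0],
    [-45, 0, 15],
    [-43, 0, 25],
    [0, 0, 30],
    [0, 0, 0]
  ],
  "jaw": [60, 60, 60, 60, 60, 60, 60, 60]
}}

```text
t: 4.1
position: [506.0, -356.2, 230.6]
tcp_rot: [-179.6, -0.2, 89.9]
force: [-0.2, 0.8, -0.2]
grip_width: 60.0
grasp_force: 0.0
```

>>> {"api": "step_arm", "payload": {
  "delta_rot": [
    [0, 0, 0],
    [0, 0, 0],
    [0, 0, 0],
    [0, 0, 0],
    [0, 0, 0],
    [0, 0, 0],
    [0, 0, 0],
    [0, 0, 0]
  ],
  "delta_pos": [
    [-1, 2, 25],
    [-1, 1, 25],
    [0, 0, 25],
    [0, 0, 25],
    [0, 0, 22],
    [0, 0, 20],
    [0, 0, 0],
    [0, 0, 0]
  ],
  "jaw": [60, 60, 60, 60, 60, 60, 60, 60]
}}

```text
t: 5.1
position: [511.3, -359.8, 92.5]
tcp_rot: [179.9, 0.0, 89.9]
force: [0.6, -0.6, -0.1]
grip_width: 59.7
grasp_force: 0.0
```

```bash
python3 - <<'E'
from cell import env,cams
import cv2,pickle,numpy as np
F={n:cams.grab_frame(n) for n in("side","top")}
pickle.dump(F,open("F1.pkl","wb"))
a=cv2.resize(F["side"]["image"][40:140,130:230,::-1],(400,400),interpolation=cv2.INTER_CUBIC)
b=cv2.resize(F["top"]["image"][190:290,340:440,::-1],(400,400),interpolation=cv2.INTER_CUBIC)
cv2.imwrite("pics/g1.png",np.hstack([a,b]))
print(env.read_state()["position"],env.read_state()["force"])
E
```

```text
[ 511.54890146 -360.04602714   93.02548405] [0.31494076 0.05181239 0.29520916]
```

View pics/g1.png

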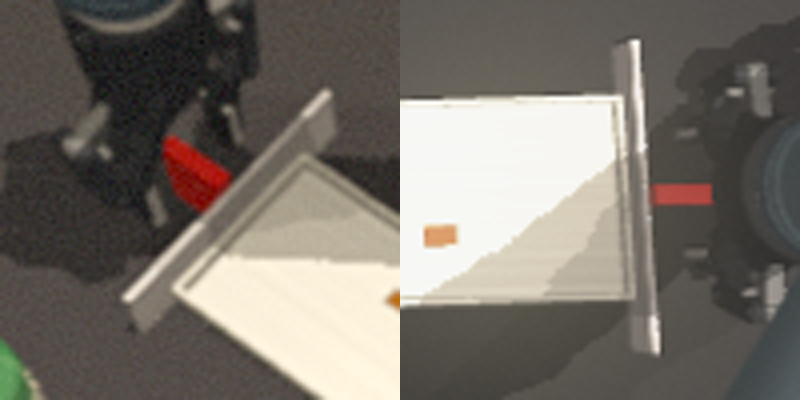

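The fin (at 650-712, 193 in the right crop) lies centred between the fingers, with about 29 mm to the plate. I'll close on it.

>>> {"api": "step_arm", "payload": {
  "delta_rot": [
    [0, 0, 0],
    [0, 0, 0],
    [0, 0, 0],
    [0, 0, 0],
    [0, 0, 0],
    [0, 0, 0],
    [0, 0, 0],
    [0, 0, 0]
  ],
  "delta_pos": [
    [0, -1, 3],
    [0, 0, 0],
    [0, 0, 0],
    [0, 0, 0],
    [0, 0, 0],
    [0, 0, 0],
    [0, 0, 0],
    [0, 0, 0]
  ],
  "jaw": [60, 50, 40, 30, 20, 10, 0, 0]
}}

```text
t: 6.2
position: [510.1, -359.5, 89.0]
tcp_rot: [180.0, 0.0, 89.9]
force: [0.8, -0.7, 0.2]
grip_width: 11.0
grasp_force: 58.4
```

>>> {"api": "step_arm", "payload": {
  "delta_rot": [
    [0, 0, 0],
    [0, 0, 0],
    [0, 0, 0],
    [0, 0, 0],
    [0, 0, 0],
    [0, 0, 0],
    [0, 0, 0],
    [0, 0, 0]
  ],
  "delta_pos": [
    [0, 0, 0],
    [0, 0, 0],
    [0, 0, 0],
    [0, 0, -5],
    [0, 0, -5],
    [0, 0, -5],
    [0, 0, 0],
    [0, 0, 0]
  ],
  "jaw": [0, 0, 0, 0, 0, 0, 0, 0]
}}

```text
t: 7.2
position: [509.9, -359.2, 103.9]
tcp_rot: [-180.0, -0.0, 90.0]
force: [-0.1, -0.1, -2.4]
grip_width: 10.9
grasp_force: 58.4
```

>>> {"api": "step_arm", "payload": {
  "delta_rot": [
    [0, 0, 0.049],
    [0, 0, 0.049],
    [0, 0, 0],
    [0, 0, 0],
    [0, 0, 0],
    [0, 0, 0],
    [0, 0, 0],
    [0, 0, 0]
  ],
  "delta_pos": [
    [0, 0, 0],
    [0, 0, 0],
    [38, -7, 0],
    [38, -7, 0],
    [38, -7, 0],
    [38, -7, 0],
    [38, -7, 0],
    [0, 0, 0]
  ],
  "jaw": [0, 0, 0, 0, 0, 0, 0, 0]
}}

```text
t: 8.2
position: [493.7, -162.2, 103.1]
tcp_rot: [-179.9, -0.2, 84.7]
force: [1.1, 0.3, -2.4]
grip_width: 11.2
grasp_force: 58.5
```

```bash
python3 - <<'E'
from cell import env,cams
import cv2,pickle,numpy as np
F={n:cams.grab_frame(n) for n in("side","top")}
pickle.dump(F,open("F2.pkl","wb"))
a=cv2.resize(F["side"]["image"][70:245,200:400,::-1],None,fx=4,fy=4,interpolation=cv2.INTER_CUBIC)[:600]
b=cv2.resize(F["top"]["image"][165:315,180:380,::-1],(800,600),interpolation=cv2.INTER_CUBIC)
a=cv2.resize(F["side"]["image"][95:245,200:400,::-1],(800,600),interpolation=cv2.INTER_CUBIC)
cv2.imwrite("pics/s2.png",a);cv2.imwrite("pics/t2.png",b)
s=env.read_state();print(s["position"],s["tcp_rot"],s["force"],s["moment"])
E
```

```text
[ 493.97986754 -166.6373319   103.90682521] [1.79985181e+02 2.40181903e-02 8.43994896e+01] [ 0.96334066 -0.96027302 -0.61465477] [-0.19832215  0.04495742 -0.04751344]
```

View pics/s2.png

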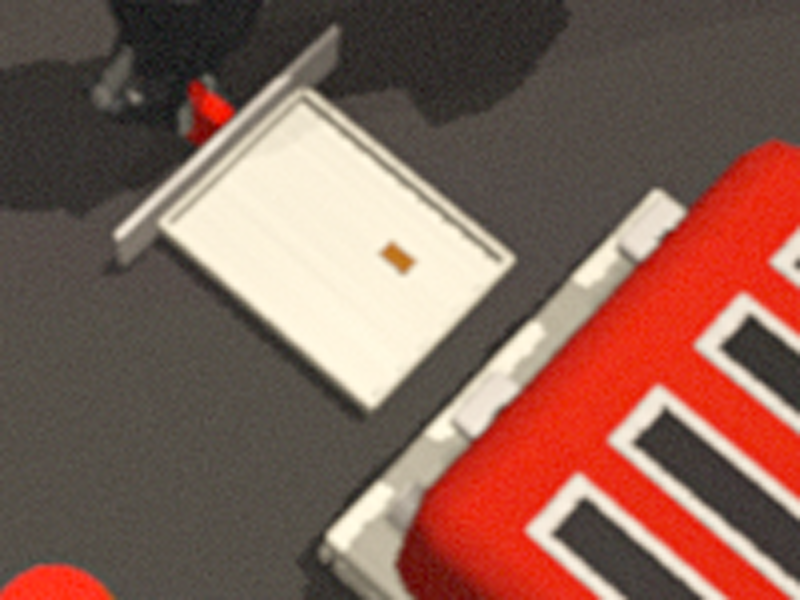

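View pics/t2.png

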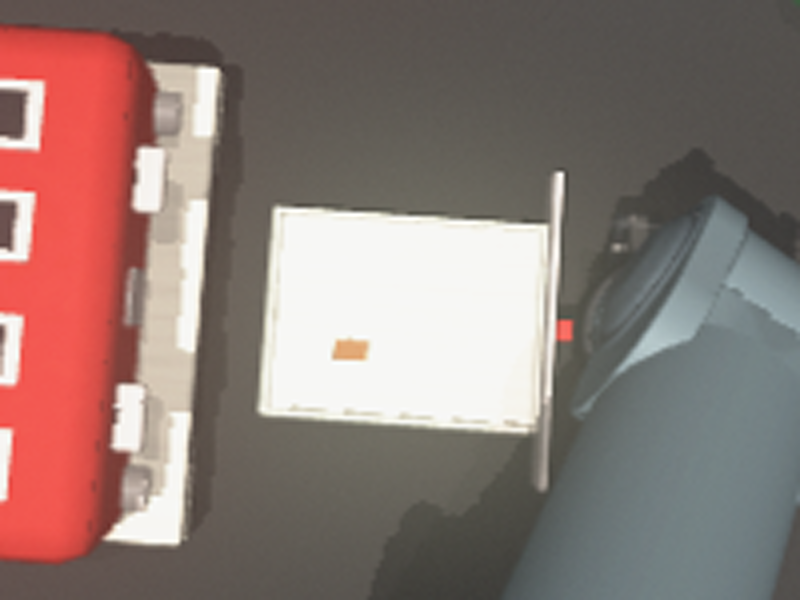

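The tray is held level in front of the toaster. In the top crop the plate runs (558,172)-(542,490) and the base edge (222,68)-(184,546). In the side crop they run (118,237)-(336,30) and (324,540)-(658,190).

```bash
python3 - <<'E'
import pickle,numpy as np
from h import *
F=pickle.load(open("F2.pkl","rb"))
t=lambda x,y:(180+x/4-.4,165+y/4-.4); s=lambda x,y:(200+x/4-.4,95+y/4-.4)
Q={"top":(t,(558,172),(542,490),(222,68),(184,546),(274,207),(260,414)),"side":(s,(119,236),(336,30),(325,541),(657,191),(372,410),(514,260))}
from scipy.spatial.transform import Rotation
for n,(f,*p) in Q.items():
    zs=[55,55,60,60,29,29]
    w=[onz(F[n],*f(*a),z)[:2] for a,z in zip(p,zs)]
    ang=lambda a,b:np.degrees(np.arctan2(*(b-a)[::-1]))-90
    pa,ba,na=ang(w[0],w[1]),ang(w[2],w[3]),ang(w[4],w[5])
    mid=(w[2]+w[3])/2; u=np.array([np.cos(np.radians(ba)),np.sin(np.radians(ba))]); v=np.array([-u[1],u[0]])
    print(n,"yaw plate,base,nose",round(pa,2),round(ba,2),round(na,2),"mid",mid.round(1),"len",np.linalg.norm(w[3]-w[2]).round(1))
    for k,a in (("plate",(w[0]+w[1])/2),("nose",(w[4]+w[5])/2)): print(k,((a-mid)@u).round(1),((a-mid)@v).round(1))
    im=cv2.cvtColor(F[n]["image"],cv2.COLOR_RGB2GRAY)
E
```

```text
top yaw plate,base,nose 84.71 84.47 84.89 mid [514.7  64. ] len 267.9
plate -196.1 0.9
nose -34.8 1.2
side yaw plate,base,nose 84.61 84.4 84.94 mid [519.9  68.2] len 269.1
plate -196.1 2.6
nose -34.4 3.2
```

>>> {"api": "step_arm", "payload": {
  "delta_rot": [
    [0, 0, 0.005],
    [0, 0, 0],
    [0, 0, 0],
    [0, 0, 0],
    [0, 0, 0],
    [0, 0, 0],
    [0, 0, 0],
    [0, 0, 0]
  ],
  "delta_pos": [
    [8, 2, 0],
    [8, 0, 0],
    [8, 0, 0],
    [8, 0, 0],
    [8, 0, 0],
    [8, 0, 0],
    [6, 0, 1],
    [0, 0, 1]
  ],
  "jaw": [0, 0, 0, 0, 0, 0, 0, 0]
}}

```text
t: 9.3
position: [501.5, -112.5, 101.7]
tcp_rot: [-180.0, -0.0, 84.1]
force: [0.1, -0.6, -1.2]
grip_width: 11.2
grasp_force: 58.5
```

>>> {"api": "step_arm", "payload": {
  "delta_rot": [
    [0, 0, 0],
    [0, 0, 0],
    [0, 0, 0],
    [0, 0, 0],
    [0, 0, 0],
    [0, 0, 0],
    [0, 0, 0],
    [0, 0, 0]
  ],
  "delta_pos": [
    [0, 0, 0],
    [1, 0, 0],
    [1, 0, 0],
    [1, 0, 0],
    [1, 0, 0],
    [1, 0, 0],
    [1, 0, 0],
    [0, 0, 0]
  ],
  "jaw": [0, 0, 0, 0, 0, 0, 0, 0]
}}

```text
t: 10.3
position: [502.1, -107.2, 101.9]
tcp_rot: [-180.0, -0.0, 84.1]
force: [0.3, 0.0, -1.5]
grip_width: 11.0
grasp_force: 58.5
```

>>> {"api": "step_arm", "payload": {
  "delta_rot": [
    [0, 0, 0],
    [0, 0, 0],
    [0, 0, 0],
    [0, 0, 0],
    [0, 0, 0],
    [0, 0, 0],
    [0, 0, 0],
    [0, 0, 0]
  ],
  "delta_pos": [
    [0.5, 0, 0],
    [0.5, 0, 0],
    [0.5, 0, 0],
    [0.5, 0, 0],
    [0.5, 0, 0],
    [0.5, 0, 0],
    [0, 0, 0],
    [0, 0, 0]
  ],
  "jaw": [0, 0, 0, 0, 0, 0, 0, 0]
}}

```text
t: 11.3
position: [502.3, -104.3, 101.9]
tcp_rot: [-180.0, 0.0, 84.0]
force: [0.1, -0.4, -1.6]
grip_width: 11.2
grasp_force: 58.5
```

>>> {"api": "step_arm", "payload": {
  "delta_rot": [
    [0, 0, 0],
    [0, 0, 0],
    [0, 0, 0],
    [0, 0, 0],
    [0, 0, 0],
    [0, 0, 0],
    [0, 0, 0],
    [0, 0, 0]
  ],
  "delta_pos": [
    [0.5, 0, 0],
    [0.5, 0, 0],
    [0.5, 0, 0],
    [0.5, 0, 0],
    [0, 0, 0],
    [0, 0, 0],
    [0, 0, 0],
    [0, 0, 0]
  ],
  "jaw": [0, 0, 0, 0, 0, 0, 0, 0]
}}

```text
t: 12.3
position: [502.5, -102.4, 101.9]
tcp_rot: [-180.0, -0.0, 84.0]
force: [0.6, 0.4, -2.5]
grip_width: 11.5
grasp_force: 58.5
```

>>> {"api": "step_arm", "payload": {
  "delta_rot": [
    [0, 0, 0],
    [0, 0, 0],
    [0, 0, 0],
    [0, 0, 0],
    [0, 0, 0],
    [0, 0, 0],
    [0, 0, 0],
    [0, 0, 0]
  ],
  "delta_pos": [
    [0.5, 0, 0],
    [0.5, 0, 0],
    [0.5, 0, 0],
    [0.5, 0, 0],
    [0, 0, 0],
    [0, 0, 0],
    [0, 0, 0],
    [0, 0, 0]
  ],
  "jaw": [0, 0, 0, 0, 0, 0, 0, 0]
}}

```text
t: 13.3
position: [502.8, -100.4, 101.9]
tcp_rot: [-180.0, -0.0, 84.0]
force: [-0.2, -0.4, -1.2]
grip_width: 11.2
grasp_force: 58.5
```

>>> {"api": "step_arm", "payload": {
  "delta_rot": [
    [0, 0, 0],
    [0, 0, 0],
    [0, 0, 0],
    [0, 0, 0],
    [0, 0, 0],
    [0, 0, 0],
    [0, 0, 0],
    [0, 0, 0]
  ],
  "delta_pos": [
    [0.5, 0, 0],
    [0.5, 0, 0],
    [0.5, 0, 0],
    [0.5, 0, 0],
    [0, 0, 0],
    [0, 0, 0],
    [0, 0, 0],
    [0, 0, 0]
  ],
  "jaw": [0, 0, 0, 0, 0, 0, 0, 0]
}}

```text
t: 14.3
position: [503.0, -98.4, 101.9]
tcp_rot: [-180.0, 0.0, 84.0]
force: [0.6, 0.5, -1.8]
grip_width: 11.3
grasp_force: 58.5
```

>>> {"api": "step_arm", "payload": {
  "delta_rot": [
    [0, 0, 0],
    [0, 0, 0],
    [0, 0, 0],
    [0, 0, 0],
    [0, 0, 0],
    [0, 0, 0],
    [0, 0, 0],
    [0, 0, 0]
  ],
  "delta_pos": [
    [0.5, 0, 0],
    [0.5, 0, 0],
    [0.5, 0, 0],
    [0.5, 0, 0],
    [0, 0, 0],
    [0, 0, 0],
    [0, 0, 0],
    [0, 0, 0]
  ],
  "jaw": [0, 0, 0, 0, 0, 0, 0, 0]
}}

```text
t: 15.3
position: [502.8, -97.5, 101.9]
tcp_rot: [-180.0, 0.1, 84.0]
force: [-1.7, -3.8, -0.7]
grip_width: 11.1
grasp_force: 58.7
```

```bash
python3 - <<'E'
from cell import env
s=env.read_state();print(s["position"],s["tcp_rot"],s["force"],s["moment"])
E
```

```text
[502.77704804 -97.5014551  101.8966343 ] [-1.79989407e+02  7.16002094e-02  8.39823325e+01] [-1.6571921  -3.83095708 -0.72064208] [-1.05989122  0.36384964 -0.02281274]
```

```bash
cat > avg.py <<'E'
from cell import env,cams
import numpy as np
L=[]
for i in range(5):
    cams.grab_frame("top"); s=env.read_state(); L.append(np.r_[s["force"],s["moment"]])
print(s["position"].round(1),s["tcp_rot"].round(2),np.mean(L,0).round(2),np.std(L,0).round(2))
E
python3 avg.py
```

```text
[502.8 -97.5 101.9] [-1.7999e+02  7.0000e-02  8.3990e+01] [-1.83 -4.86  0.19 -1.03  0.37 -0.04] [0.35 0.46 0.52 0.02 0.03 0.03]
```

>>> {"api": "step_arm", "payload": {
  "delta_rot": [
    [0, 0, 0],
    [0, 0, 0],
    [0, 0, 0],
    [0, 0, 0],
    [0, 0, 0],
    [0, 0, 0],
    [0, 0, 0],
    [0, 0, 0]
  ],
  "delta_pos": [
    [-1, 0, 0],
    [-1, 0, 0],
    [-1, 0, 0],
    [0, 0, 0],
    [0, 0, 0],
    [0, 0, 0],
    [0, 0, 0],
    [0, 0, 0]
  ],
  "jaw": [0, 0, 0, 0, 0, 0, 0, 0]
}}

```text
t: 16.55
position: [502.9, -99.3, 101.9]
tcp_rot: [180.0, -0.0, 84.0]
force: [-0.5, 0.7, -1.7]
grip_width: 11.2
grasp_force: 58.5
```

```bash
python3 avg.py
```

```text
[502.9 -99.4 101.9] [-180.     -0.     84.04] [-0.04 -0.18 -0.93 -0.13  0.01 -0.02] [0.43 0.3  0.48 0.02 0.02 0.02]
```

>>> {"api": "step_arm", "payload": {
  "delta_rot": [
    [0, 0, 0],
    [0, 0, 0],
    [0, 0, 0],
    [0, 0, 0],
    [0, 0, 0],
    [0, 0, 0],
    [0, 0, 0],
    [0, 0, 0]
  ],
  "delta_pos": [
    [0, -1.5, 0],
    [0, -1.5, 0],
    [0.6, 0, 0],
    [0.6, 0, 0],
    [0.6, 0, 0],
    [0.6, 0, 0],
    [0.6, 0, 0],
    [0, 0, 0]
  ],
  "jaw": [0, 0, 0, 0, 0, 0, 0, 0]
}}

```text
t: 17.8
position: [499.9, -97.1, 101.9]
tcp_rot: [-180.0, 0.1, 84.0]
force: [-0.3, -2.9, -0.3]
grip_width: 11.1
grasp_force: 58.7
```

```bash
python3 avg.py
```

```text
[499.8 -97.1 101.9] [-1.7999e+02  7.0000e-02  8.3990e+01] [-1.25 -4.09 -0.55 -0.97  0.3  -0.06] [0.38 0.45 0.53 0.08 0.05 0.02]
```

>>> {"api": "step_arm", "payload": {
  "delta_rot": [
    [0, 0, 0],
    [0, 0, 0],
    [0, 0, 0],
    [0, 0, 0],
    [0, 0, 0],
    [0, 0, 0],
    [0, 0, 0],
    [0, 0, 0]
  ],
  "delta_pos": [
    [-2, 0, 0],
    [0, -1.5, 0],
    [0, -1.5, 0],
    [0.5, 0, 0],
    [0.5, 0, 0],
    [0.5, 0, 0],
    [0.6, 0, 0],
    [0, 0, 0]
  ],
  "jaw": [0, 0, 0, 0, 0, 0, 0, 0]
}}

```text
t: 19.05
position: [497.2, -95.6, 101.9]
tcp_rot: [-180.0, -0.0, 84.1]
force: [-0.6, -1.0, -0.9]
grip_width: 11.4
grasp_force: 58.5
```

```bash
python3 avg.py
```

```text
[497.2 -95.7 101.9] [-180.      0.     84.04] [ 0.29 -0.02 -1.07 -0.13 -0.    0.01] [0.8  0.18 0.43 0.02 0.03 0.05]
```

>>> {"api": "step_arm", "payload": {
  "delta_rot": [
    [0, 0, 0],
    [0, 0, 0],
    [0, 0, 0],
    [0, 0, 0],
    [0, 0, 0],
    [0, 0, 0],
    [0, 0, 0],
    [0, 0, 0]
  ],
  "delta_pos": [
    [0.5, 0, 0],
    [0.5, 0, 0],
    [0.5, 0, 0],
    [0.5, 0, 0],
    [0.5, 0, 0],
    [0, 0, 0],
    [0, 0, 0],
    [0, 0, 0]
  ],
  "jaw": [0, 0, 0, 0, 0, 0, 0, 0]
}}

```text
t: 20.3
position: [497.5, -93.2, 101.9]
tcp_rot: [180.0, -0.0, 84.0]
force: [0.1, 0.4, -0.6]
grip_width: 11.2
grasp_force: 58.5
```

```bash
python3 avg.py
```

```text
[497.5 -93.2 101.9] [-180.      0.     84.04] [-0.03  0.32 -1.13 -0.13  0.02  0.03] [0.56 0.33 0.48 0.02 0.02 0.02]
```

>>> {"api": "step_arm", "payload": {
  "delta_rot": [
    [0, 0, 0],
    [0, 0, 0],
    [0, 0, 0],
    [0, 0, 0],
    [0, 0, 0],
    [0, 0, 0],
    [0, 0, 0],
    [0, 0, 0]
  ],
  "delta_pos": [
    [1, 0, 0],
    [1, 0, 0],
    [1, 0, 0],
    [1, 0, 0],
    [1, 0, 0],
    [1, 0, 0],
    [1, -0.1, 0],
    [0, 0, 0]
  ],
  "jaw": [0, 0, 0, 0, 0, 0, 0, 0]
}}

```text
t: 21.55
position: [498.1, -86.1, 101.8]
tcp_rot: [-180.0, -0.0, 84.1]
force: [-0.3, -1.4, -1.8]
grip_width: 11.2
grasp_force: 58.5
```

```bash
python3 avg.py
```

```text
[498.1 -86.3 101.9] [-180.      0.     84.04] [ 0.05  0.05 -1.6  -0.11  0.01 -0.  ] [0.56 0.43 0.49 0.02 0.02 0.02]
```

>>> {"api": "step_arm", "payload": {
  "delta_rot": [
    [0, 0, 0],
    [0, 0, 0],
    [0, 0, 0],
    [0, 0, 0],
    [0, 0, 0],
    [0, 0, 0],
    [0, 0, 0],
    [0, 0, 0]
  ],
  "delta_pos": [
    [1.5, 0, 0],
    [1.5, 0, 0],
    [1.5, 0, 0],
    [1.5, -0.1, 0],
    [1.5, 0, 0],
    [1.5, 0, 0],
    [1, 0, 0],
    [0, 0, 0]
  ],
  "jaw": [0, 0, 0, 0, 0, 0, 0, 0]
}}

```text
t: 22.8
position: [499.0, -76.1, 101.9]
tcp_rot: [-180.0, -0.0, 84.1]
force: [0.2, -0.2, -2.2]
grip_width: 11.2
grasp_force: 58.5
```

```bash
python3 avg.py
```

```text
[499.  -76.3 101.9] [-180.      0.     84.04] [ 0.08  0.16 -1.5  -0.16  0.01 -0.01] [0.5  0.28 0.31 0.03 0.02 0.02]
```

>>> {"api": "step_arm", "payload": {
  "delta_rot": [
    [0, 0, 0],
    [0, 0, 0],
    [0, 0, 0],
    [0, 0, 0],
    [0, 0, 0],
    [0, 0, 0],
    [0, 0, 0],
    [0, 0, 0]
  ],
  "delta_pos": [
    [1.5, 0, 0],
    [1.5, 0, 0],
    [1.5, 0, 0],
    [1.5, -0.1, 0],
    [1.5, 0, 0],
    [1.5, 0, 0],
    [1.5, 0, 0],
    [1.5, 0, 0]
  ],
  "jaw": [0, 0, 0, 0, 0, 0, 0, 0]
}}

```text
t: 24.05
position: [500.2, -64.2, 101.9]
tcp_rot: [-180.0, 0.0, 84.0]
force: [0.4, -0.1, -0.9]
grip_width: 11.0
grasp_force: 58.5
```

```bash
python3 avg.py
```

```text
[500.2 -64.3 101.9] [180.     0.    84.04] [ 0.15  0.13 -1.53 -0.12  0.04 -0.02] [0.24 0.55 0.48 0.02 0.03 0.03]
```

>>> {"api": "step_arm", "payload": {
  "delta_rot": [
    [0, 0, 0],
    [0, 0, 0],
    [0, 0, 0],
    [0, 0, 0],
    [0, 0, 0],
    [0, 0, 0],
    [0, 0, 0],
    [0, 0, 0]
  ],
  "delta_pos": [
    [1.5, 0, 0],
    [1.5, 0, 0],
    [1.5, 0, 0],
    [1.5, -0.1, 0],
    [1.5, 0, 0],
    [1.5, 0, 0],
    [1.5, 0, 0],
    [1.5, 0, 0]
  ],
  "jaw": [0, 0, 0, 0, 0, 0, 0, 0]
}}

```text
t: 25.3
position: [501.3, -52.3, 101.9]
tcp_rot: [-180.0, -0.0, 84.0]
force: [0.3, -0.6, -1.0]
grip_width: 11.1
grasp_force: 58.5
```

```bash
python3 avg.py
```

```text
[501.3 -52.4 101.9] [-180.      0.     84.04] [ 0.41  0.21 -1.06 -0.12  0.   -0.01] [0.54 0.48 0.42 0.02 0.03 0.01]
```

>>> {"api": "step_arm", "payload": {
  "delta_rot": [
    [0, 0, 0],
    [0, 0, 0],
    [0, 0, 0],
    [0, 0, 0],
    [0, 0, 0],
    [0, 0, 0],
    [0, 0, 0],
    [0, 0, 0]
  ],
  "delta_pos": [
    [1.5, 0, 0],
    [1.5, 0, 0],
    [1.5, 0, 0],
    [1.5, -0.1, 0],
    [1.5, 0, 0],
    [1.5, 0, 0],
    [1.5, 0, 0],
    [1.5, 0, 0]
  ],
  "jaw": [0, 0, 0, 0, 0, 0, 0, 0]
}}

```text
t: 26.55
position: [502.5, -40.3, 101.9]
tcp_rot: [180.0, 0.0, 84.0]
force: [0.3, 0.5, -1.7]
grip_width: 11.2
grasp_force: 58.5
```

```bash
python3 avg.py
```

```text
[502.5 -40.5 101.9] [180.     0.    84.04] [ 0.3  -0.07 -1.42 -0.08  0.03  0.01] [0.26 0.69 0.39 0.03 0.01 0.04]
```

>>> {"api": "step_arm", "payload": {
  "delta_rot": [
    [0, 0, 0],
    [0, 0, 0],
    [0, 0, 0],
    [0, 0, 0],
    [0, 0, 0],
    [0, 0, 0],
    [0, 0, 0],
    [0, 0, 0]
  ],
  "delta_pos": [
    [1.5, 0, 0],
    [1.5, 0, 0],
    [1.5, 0, 0],
    [1.5, -0.1, 0],
    [1.5, 0, 0],
    [1.5, 0, 0],
    [1.5, 0, 0],
    [1.5, 0, 0]
  ],
  "jaw": [0, 0, 0, 0, 0, 0, 0, 0]
}}

```text
t: 27.8
position: [503.6, -28.4, 101.9]
tcp_rot: [180.0, -0.0, 84.0]
force: [-0.1, -0.4, -0.5]
grip_width: 11.3
grasp_force: 58.5
```

```bash
python3 avg.py
```

```text
[503.7 -28.5 101.9] [180.     0.    84.04] [ 0.25 -0.11 -1.37 -0.13  0.01 -0.02] [0.58 0.22 0.43 0.02 0.03 0.01]
```

>>> {"api": "step_arm", "payload": {
  "delta_rot": [
    [0, 0, 0],
    [0, 0, 0],
    [0, 0, 0],
    [0, 0, 0],
    [0, 0, 0],
    [0, 0, 0],
    [0, 0, 0],
    [0, 0, 0]
  ],
  "delta_pos": [
    [1.5, 0, 0],
    [1.5, 0, 0],
    [1.5, 0, 0],
    [1.5, -0.1, 0],
    [1.5, 0, 0],
    [1.5, 0, 0],
    [1.5, 0, 0],
    [1.5, 0, 0]
  ],
  "jaw": [0, 0, 0, 0, 0, 0, 0, 0]
}}

```text
t: 29.05
position: [504.8, -16.4, 101.9]
tcp_rot: [180.0, 0.0, 84.0]
force: [0.5, 0.8, -1.1]
grip_width: 11.5
grasp_force: 58.5
```

```bash
python3 avg.py
```

```text
[504.8 -16.6 101.9] [-180.      0.     84.04] [-0.17  0.16 -1.62 -0.15  0.01  0.01] [0.6  0.23 0.25 0.02 0.02 0.01]
```

>>> {"api": "step_arm", "payload": {
  "delta_rot": [
    [0, 0, 0],
    [0, 0, 0],
    [0, 0, 0],
    [0, 0, 0],
    [0, 0, 0],
    [0, 0, 0],
    [0, 0, 0],
    [0, 0, 0]
  ],
  "delta_pos": [
    [1.5, 0, 0],
    [1.5, 0, 0],
    [1.5, 0, 0],
    [1.5, -0.1, 0],
    [1.5, 0, 0],
    [1.5, 0, 0],
    [1.5, 0, 0],
    [1.5, 0, 0]
  ],
  "jaw": [0, 0, 0, 0, 0, 0, 0, 0]
}}

```text
t: 30.3
position: [505.9, -4.5, 101.9]
tcp_rot: [-180.0, 0.0, 84.0]
force: [0.5, 0.4, -1.5]
grip_width: 11.2
grasp_force: 58.5
```

```bash
python3 avg.py
```

```text
[505.9  -4.6 101.9] [180.     0.    84.04] [ 0.06 -0.06 -1.5  -0.12  0.    0.01] [0.51 0.4  0.24 0.01 0.04 0.03]
```

>>> {"api": "step_arm", "payload": {
  "delta_rot": [
    [0, 0, 0],
    [0, 0, 0],
    [0, 0, 0],
    [0, 0, 0],
    [0, 0, 0],
    [0, 0, 0],
    [0, 0, 0],
    [0, 0, 0]
  ],
  "delta_pos": [
    [1.5, 0, 0],
    [1.5, 0, 0],
    [1.5, 0, 0],
    [1.5, -0.1, 0],
    [1.5, 0, 0],
    [1.5, 0, 0],
    [1.5, 0, 0],
    [1.5, 0, 0]
  ],
  "jaw": [0, 0, 0, 0, 0, 0, 0, 0]
}}

```text
t: 31.55
position: [507.1, 7.5, 101.9]
tcp_rot: [-180.0, -0.0, 84.0]
force: [0.1, 0.4, -1.4]
grip_width: 11.6
grasp_force: 58.5
```

```bash
python3 avg.py
```

```text
[507.1   7.3 101.9] [180.     0.    84.04] [ 0.26  0.17 -1.76 -0.11  0.   -0.01] [0.38 0.56 0.3  0.02 0.02 0.02]
```

>>> {"api": "step_arm", "payload": {
  "delta_rot": [
    [0, 0, 0],
    [0, 0, 0],
    [0, 0, 0],
    [0, 0, 0],
    [0, 0, 0],
    [0, 0, 0],
    [0, 0, 0],
    [0, 0, 0]
  ],
  "delta_pos": [
    [1.5, 0, 0],
    [1.5, 0, 0],
    [1.5, 0, 0],
    [1.5, -0.1, 0],
    [1.5, 0, 0],
    [1.5, 0, 0.5],
    [1, 0, 0.5],
    [0, 0, 0.5]
  ],
  "jaw": [0, 0, 0, 0, 0, 0, 0, 0]
}}

```text
t: 32.8
position: [508.0, 17.5, 100.3]
tcp_rot: [-180.0, -0.0, 84.1]
force: [-0.3, -0.1, -0.6]
grip_width: 11.5
grasp_force: 58.5
```

```bash
python3 avg.py
```

```text
[508.   17.2 100.4] [1.800e+02 1.000e-02 8.404e+01] [-0.03  0.   -1.51 -0.16  0.01  0.  ] [0.82 0.47 0.33 0.02 0.02 0.03]
```

>>> {"api": "step_arm", "payload": {
  "delta_rot": [
    [0, 0, 0],
    [0, 0, 0],
    [0, 0, 0],
    [0, 0, 0],
    [0, 0, 0],
    [0, 0, 0],
    [0, 0, 0],
    [0, 0, 0]
  ],
  "delta_pos": [
    [0.8, 0, 0.4],
    [0.8, 0, 0.4],
    [0.8, 0, 0],
    [0.8, 0, 0],
    [0.8, 0, 0],
    [0.8, 0, 0],
    [0.8, 0, 0],
    [0, 0, 0]
  ],
  "jaw": [0, 0, 0, 0, 0, 0, 0, 0]
}}

```text
t: 34.05
position: [508.6, 23.0, 99.6]
tcp_rot: [180.0, -0.0, 84.1]
force: [0.2, 0.8, -2.0]
grip_width: 11.2
grasp_force: 58.5
```

```bash
python3 avg.py
```

```text
[508.6  22.9  99.6] [-180.      0.     84.04] [ 0.05 -0.11 -1.64 -0.12  0.01 -0.01] [0.38 0.4  0.3  0.02 0.03 0.03]
```

>>> {"api": "step_arm", "payload": {
  "delta_rot": [
    [0, 0, 0],
    [0, 0, 0],
    [0, 0, 0],
    [0, 0, 0],
    [0, 0, 0],
    [0, 0, 0],
    [0, 0, 0],
    [0, 0, 0]
  ],
  "delta_pos": [
    [0.5, 0, 0],
    [0.5, 0, 0],
    [0.5, 0, 0],
    [0.5, 0, 0],
    [0.5, 0, 0],
    [0.5, 0, 0],
    [0, 0, 0],
    [0, 0, 0]
  ],
  "jaw": [0, 0, 0, 0, 0, 0, 0, 0]
}}

```text
t: 35.3
position: [508.9, 25.8, 99.6]
tcp_rot: [-180.0, 0.0, 84.0]
force: [-0.1, 1.7, -1.3]
grip_width: 10.9
grasp_force: 58.5
```

```bash
python3 avg.py
```

```text
[508.9  25.8  99.6] [180.    -0.    84.04] [ 0.35 -0.01 -1.34 -0.13  0.03 -0.02] [0.23 0.82 0.57 0.02 0.03 0.02]
```

>>> {"api": "step_arm", "payload": {
  "delta_rot": [
    [0, 0, 0],
    [0, 0, 0],
    [0, 0, 0],
    [0, 0, 0],
    [0, 0, 0],
    [0, 0, 0],
    [0, 0, 0],
    [0, 0, 0]
  ],
  "delta_pos": [
    [0.5, 0, 0],
    [0.5, 0, 0],
    [0.5, 0, 0],
    [0.5, 0, 0],
    [0.5, 0, 0],
    [0.5, 0, 0],
    [0, 0, 0],
    [0, 0, 0]
  ],
  "jaw": [0, 0, 0, 0, 0, 0, 0, 0]
}}

```text
t: 36.55
position: [509.2, 28.9, 99.5]
tcp_rot: [-180.0, 0.0, 84.0]
force: [0.2, 0.2, -1.2]
grip_width: 11.5
grasp_force: 58.5
```

```bash
python3 avg.py
```

```text
[509.2  28.8  99.5] [-180.      0.     84.05] [-0.06  0.32 -1.13 -0.13 -0.02 -0.02] [0.18 0.44 0.56 0.03 0.02 0.04]
```

>>> {"api": "step_arm", "payload": {
  "delta_rot": [
    [0, 0, 0],
    [0, 0, 0],
    [0, 0, 0],
    [0, 0, 0],
    [0, 0, 0],
    [0, 0, 0],
    [0, 0, 0],
    [0, 0, 0]
  ],
  "delta_pos": [
    [0.5, 0, 0],
    [0.5, 0, 0],
    [0.5, 0, 0],
    [0.5, 0, 0],
    [0.5, 0, 0],
    [0.5, 0, 0],
    [0, 0, 0],
    [0, 0, 0]
  ],
  "jaw": [0, 0, 0, 0, 0, 0, 0, 0]
}}

```text
t: 37.8
position: [509.5, 31.4, 99.6]
tcp_rot: [180.0, 0.0, 84.0]
force: [0.9, -2.6, -1.1]
grip_width: 11.2
grasp_force: 58.6
```

```bash
python3 avg.py
```

```text
[509.6  31.5  99.6] [1.7999e+02 3.0000e-02 8.4040e+01] [ 0.01 -2.23 -1.42 -0.57  0.02  0.18] [0.34 0.39 0.15 0.03 0.04 0.04]
```

>>> {"api": "step_arm", "payload": {
  "delta_rot": [
    [0, 0, -0.003],
    [0, 0, -0.003],
    [0, 0, 0],
    [0, 0, 0],
    [0, 0, 0],
    [0, 0, 0],
    [0, 0, 0],
    [0, 0, 0]
  ],
  "delta_pos": [
    [0, 0, 0],
    [0, 0, 0],
    [0.4, 0, 0],
    [0.4, 0, 0],
    [0.4, 0, 0],
    [0, 0, 0],
    [0, 0, 0],
    [0, 0, 0]
  ],
  "jaw": [0, 0, 0, 0, 0, 0, 0, 0]
}}

```text
t: 39.05
position: [509.7, 31.8, 99.7]
tcp_rot: [180.0, 0.1, 84.3]
force: [-0.0, -4.9, -1.0]
grip_width: 11.5
grasp_force: 58.5
```

```bash
python3 avg.py; python3 - <<'E'
from cell import cams
import cv2,numpy as np
a=cv2.resize(cams.grab_frame("side")["image"][120:260,240:380,::-1],(400,400),interpolation=cv2.INTER_CUBIC)
b=cv2.resize(cams.grab_frame("top")["image"][170:310,180:320,::-1],(400,400),interpolation=cv2.INTER_CUBIC)
cv2.imwrite("pics/f.png",np.hstack([a,b]))
E
```

```text
[509.7  31.9  99.6] [1.7996e+02 8.0000e-02 8.4340e+01] [ 0.97 -5.06 -1.27 -1.16 -0.11  0.14] [0.29 0.39 0.34 0.03 0.04 0.03]
```

View pics/f.png

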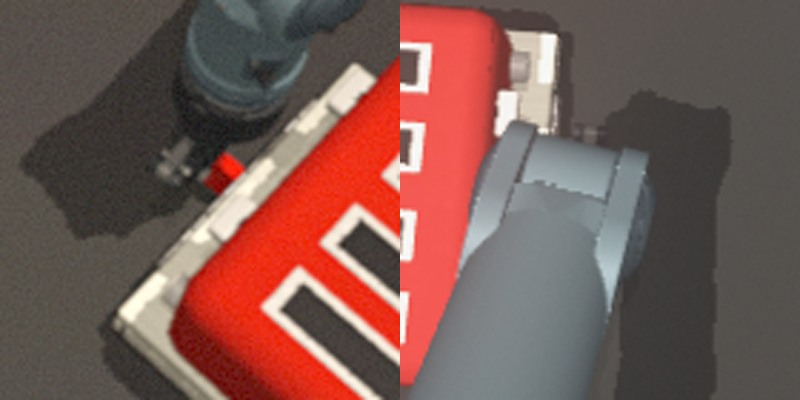

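The handle sits right at the base and no plate gap shows at side crop (225,175), so the tray is home. Releasing.

>>> {"api": "step_arm", "payload": {
  "delta_rot": [
    [0, 0, 0],
    [0, 0, 0],
    [0, 0, 0],
    [0, 0, 0],
    [0, 0, 0],
    [0, 0, 0],
    [0, 0, 0],
    [0, 0, 0]
  ],
  "delta_pos": [
    [0, 0, 0],
    [0, 0, 0],
    [0, 0, 0],
    [0, 0, 0],
    [0, 0, 0],
    [0, 0, 0],
    [0, 0, 0],
    [-1, 0, 0]
  ],
  "jaw": [12, 16, 24, 35, 45, 50, 50, 50]
}}

```text
t: 40.4
position: [509.5, 32.1, 99.6]
tcp_rot: [-180.0, -0.0, 84.4]
force: [-0.6, 0.6, 0.4]
grip_width: 50.2
grasp_force: 0.0
```

>>> {"api": "step_arm", "payload": {
  "delta_rot": [
    [0, 0, 0],
    [0, 0, 0],
    [0, 0, 0],
    [0, 0, 0],
    [0, 0, 0],
    [0, 0, 0],
    [0, 0, 0],
    [0, 0, 0]
  ],
  "delta_pos": [
    [-2, 0, -5],
    [-5, 0, -15],
    [-10, 0, -25],
    [-20, 0, -25],
    [-35, 0, -25],
    [-35, 0, -25],
    [-30, 0, 0],
    [0, 0, 0]
  ],
  "jaw": [50, 50, 50, 50, 50, 50, 50, 50]
}}

```text
t: 41.4
position: [495.6, -108.0, 221.1]
tcp_rot: [179.9, 0.0, 84.0]
force: [-1.0, -0.2, -0.7]
grip_width: 50.3
grasp_force: 0.0
```

```bash
python3 avg.py; python3 - <<'E'
from cell import cams
import cv2,numpy as np,pickle
F={n:cams.grab_frame(n) for n in("side","top")}
a=cv2.resize(F["side"]["image"][120:260,240:380,::-1],(400,400),interpolation=cv2.INTER_CUBIC)
b=cv2.resize(F["top"]["image"][170:310,180:320,::-1],(400,400),interpolation=cv2.INTER_CUBIC)
cv2.imwrite("pics/f2.png",np.hstack([a,b]))
E
```

```text
[ 496.2 -102.9  219.4] [-1.7996e+02 -3.0000e-02  8.4510e+01] [ 0.15  0.13 -0.04  0.01 -0.01  0.02] [0.38 0.65 0.37 0.03 0.01 0.03]
```

View pics/f2.png

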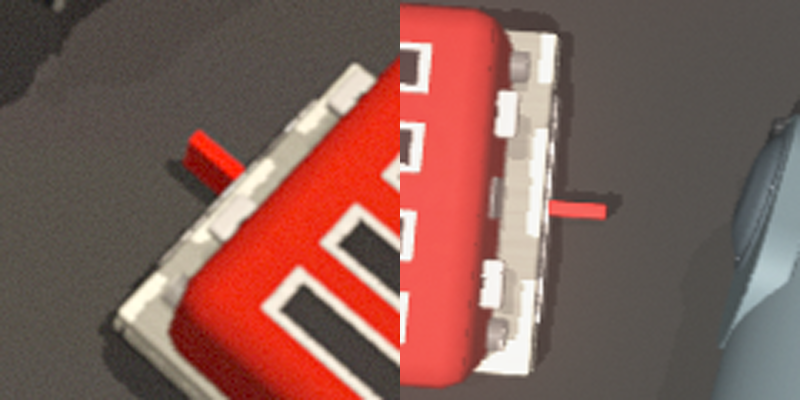

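The tray sits in line. In the top crop its handle end at (605,211) is about 49 mm from the base edge, against 50 mm expected, so the plate is flush and the arm is clear.

```bash
python3 -c "
from cell import env
print(env.hand_in())"
```

```text
the job is handed in; nothing more can be done
None
```

I slid the crumb tray home along the guides I found by touch, released it and handed the job in. The last picture shows the plate flush to within about 2 mm, and the highest force I read was about 5 N. The verdict was not shown.

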